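# Find which way the shredder's hub cap unlocks and hold it lifted off

### The arm

A 6-joint arm with a two-finger parallel gripper is mounted at the origin on a cart in front of the work surface, level with it; the furniture and walls round the work are solid. World frame = base frame: x ahead of the robot, y to its left, z up, the work surface at z = 0. Lengths are in m, angles in rad, forces in N, time in s.
With the tool pointing down it reaches from about 0.3 to 0.875 m from the base axis. Payload 6.4 kg.
Tool frame: the origin (TCP) lies at the very end of the fingers, on their centre line; the grasp point (between the pads) lies 19 mm behind it; z points along the fingers, y is the line along which they close (so a half turn about z gives the same grasp; the last joint's range is limited). The gripper opens to 85 mm and grips with 20 to 120 N. Pads are 22 mm wide; open, the fingers measure 114 mm over their backs; the gripper's body (76 mm by 85 mm) begins 54 mm behind the grasp point. The pads swing forward as they close: fully open they stand 13 mm farther back than shut.
Start: joints at [-1.365, 0.181, 1.607, -0, 1.354, -0.206], TCP at [0.23, -0.527, 0.231] pointing down, gripper open.
Joint ranges: [-2.99, 2.99], [-0.89, 2.07], [0.3, 2.58], [-1.14, 4.28], [0, 2.63], [-3.12, 3.12]. Speed limits (rad/s): [2.57, 2.57, 3.01, 3.14, 3.14, 3.14].

### API

Orientations are given as a 3x3 rotation matrix whose columns are the frame's x, y, z axes.
In Python, from workcell import bot, grab_frame, camera_model gives the robot as it stands. The module is installed in compiled form; this text tells all that it offers.
- The arm moves only by the tool servo_tool, never from a script. Its argument "series" is a list that holds one entry, the list of rows, each a list of 5 numbers: the finger opening in mm, from 0 to 85.4, then the shift along the tool's x, y, z in mm, then the turn about the tool's z in degrees. In form: [[[gripper, dx, dy, dz, yaw], ...]]. A call has exactly 5 rows; each row shifts and turns the commanded pose from where the row before left it, along the tool's axes as they then stand; what a row does not reach is not made up. A row lasts 1/8 s, in which the tool goes at most 62.5 mm and 10.7 degrees, less where a joint would pass 70% of its speed; a pose out of reach is approached as far as the arm can. A call is refused whole if a number of a shift passes 62.5 or a number of a turn 10.7, either way. A call with a gripper value outside its range is refused whole. The fingers move at their own pace and stop on an object; "force" is the grip in N (left out, the last holds). Time passes only in rows, so rows that do not move let the fingers close, or fill a call up. It gives the time, the measured TCP pose, the force, the opening and the grip force at its end, in the units of the state.
- bot.get_obs(): the state, without advancing time (a new reading comes with each control period).
- grab_frame(name): name is "scene" or "top" or "wrist"; returns (picture, depth): 420x560x3 uint8, red, green, blue; 420x560 float32, m along the optical axis (not along the pixel's ray), 0 where there is no reading.
- camera_model(name): a dict with "fx", "fy", "cx", "cy" (pixels), "R" (3x3) and "t" (3): a world point X has camera coordinates R X + t. Camera axes: x right, y down, z forward; pixel columns grow to the right and rows downward; lengths in m; the calibration is good to about 2 mm. The wrist camera is an equidistant fisheye: a pixel r from the principal point sees the ray r / f radians off the axis. A picture is of the moment at which its call begins: read the wrist's pose just before it. camera_model takes no time and is no camera call; for the wrist camera it gives the pose at the moment of the call.
- bot.close_job(): hands the job in; it is judged then, once.
The state is a dict: "time": time; "joint_positions": joint angles; "joint_vel": joint speeds; "joint_torque": joint torques, N m; "eef_pos": TCP position; "eef_rot": TCP orientation; "wrist_force": force on the tool from outside, world axes, zero at the start; "wrist_torque": the same for the moment, N m; "grip_width": finger opening in m; "grasp_force": force on a finger pad.
Only numpy, scipy, OpenCV 4.12 (cv2) and the standard library are available. Lean on these libraries where they do the work, as an engineer would, in place of code of your own. Each camera call takes 0.05 s, during which the arm holds its last target. There are 200 camera calls.

### The job

The black hub cap of the vegetable shredder has to come off so that the steel disc can be cleaned, but nobody knows whether this machine has a left-hand or a right-hand cap. Take the cap by its bar, try gently both ways without forcing it against its stop, turn it the way that gives until it is loose, and lift it straight up off the spindle. Finish still holding the cap upright in the gripper, about 12 cm above its seat and over the hub, touching nothing else; leave the salt shaker, the spice jar and the lemon where they are.

Things in the scene. Friction and masses are not known exactly. Their poses are not given: they have to be found in the camera images.
- machine: vegetable shredder base, fixed: white drum of 156 mm diameter with a steel disc on top (disc top 60 mm above the table); white motor housing behind it, 74 x 104 x 50 mm high (centre 98 mm along the machine's +x), black and grey switch on it, 58 mm high. Origin: centre of the drum's underside, under the spindle; z up.
- cap: loose black hub cap locked on the middle of the disc: fluted skirt 58 mm across, 22 mm high, and on it an upright grip bar 52 mm long (along the cap's x), 14 mm wide (cap's y), 30 mm high; 52 mm high in all; 80 to 170 g. Origin: centre of its underside; z up. At the start its bar lies along the machine's x within 2 degrees. It turns freely (under 0.1 N m) between its stops.
- cap_grip (a point): middle of the cap's grip bar, on the cap's axis, 46 mm above the cap's underside: a place for the point between the finger pads, the fingers closing along the cap's y (the 14 mm width); room for the fingers all round. The flat top of the cap, on which the bar stands, is 24 mm below this point.
- spindle (a point): seat of the cap: on the spindle's axis at the disc's top; the spindle stands 16 mm up in the cap. Hidden lugs lock the cap (2 mm of lift). The right way it is loose from 48 to 66 degrees (aim at 58). The wrong way it catches after 4 to 9 degrees and is hard against a stop by 15 (0.5 N m there; stay under 0.8). Which way is right differs from start to start and cannot be seen.
- salt_shaker: bystander: glass salt shaker with a grey domed top, 44 mm across, 90 mm high, upright; origin at the centre of its underside
- spice_jar: bystander: spice jar with a mustard-coloured lid, 42 mm across, 96 mm high, upright; origin at the centre of its underside
- lemon: bystander: lemon lying on the table, 71 x 53 x 51 mm; origin at the centre of its underside

How it is judged:
By the outcome, as a careful person would: the job done as asked, in the order asked, and still so for the second after the job is handed in, while the arm keeps its last pose, push and grip.
It also fails if it takes over 48 s, if anything falls off the work surface, if the arm or the gripper's body presses on something with over 40 N, if the wrist force passes 120 N, or if a joint passes its speed limit or range.

## Working session

There is one attempt and no reset: what is moved stays moved. The work goes in short steps, Python scripts to look and compute and a tool call to move; the robot and the scene stay as the last step left them, time stands still between calls to the robot, and variables do not carry over. Pictures are saved under pics/ and viewed, at most 10 in all, crops included, and the job is handed in when it is done.

Besides the shell and the picture viewer there is one more tool, called after ">>>" as name(argument=value, ...), one argument or row to a line, values as JSON. servo_tool: Moves the arm, as the interface text tells. Its arguments: {"type":"object","properties":{"series":{"type":"array","items":{"type":"array","items":{"type":"array","items":{"type":"number"}}}},"force":{"type":"number"}},"required":["series"]}

```bash
mkdir -p pics; python3 - <<'E'
from workcell import bot, grab_frame, camera_model
import cv2,numpy as np
o=bot.get_obs();print(o['time'],o['eef_pos'],o['eef_rot'])
ims=[]
for n in("scene","top"):
    p,d=grab_frame(n);np.savez(f"{n}.npz",p=p,d=d,**camera_model(n));ims.append(p)
    cv2.imwrite(f"pics/{n}.png",p[:,:,::-1])
    print(n,camera_model(n))
E
```

```text
0.0 [ 0.23003643 -0.52638334  0.23037059] [[ 9.16416223e-01  4.00226394e-01 -3.74747416e-04]
 [ 4.00226422e-01 -9.16414681e-01  1.71575594e-03]
 [ 3.43266779e-04 -1.72233039e-03 -9.99998458e-01]]
scene {'fx': 384.01745390399907, 'fy': 384.01745390399907, 'cx': 277.51277468198293, 'cy': 215.76404271840397, 'R': array([[-0.63671564, -0.77109103, -0.00343739],
       [-0.5730181 ,  0.47613376, -0.6670434 ],
       [ 0.51598784, -0.42274728, -0.74501093]]), 't': array([0.46874432, 0.22501264, 0.77531019])}
top {'fx': 412.4768261000218, 'fy': 412.4768261000218, 'cx': 284.3866072134866, 'cy': 208.26717009246028, 'R': array([[-0.0118367 , -0.99992091,  0.00425155],
       [-0.99748982,  0.01151085, -0.0698681 ],
       [ 0.06981363, -0.00506789, -0.99754718]]), 't': array([0.23958191, 0.46001426, 0.91651165])}
```

View pics/top.png

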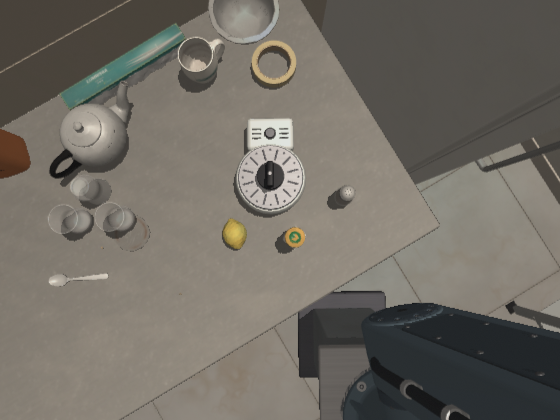

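View pics/scene.png

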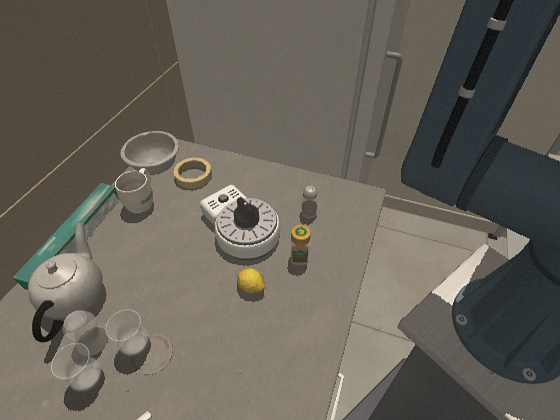

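Top view: the cap is at (270,176) with its bar running up the picture. The housing is above it at (270,134), the salt at (347,193), the spice jar at (295,237) and the lemon at (234,234). The scene view agrees.

```bash
cat >h.py <<'E'
import numpy as np
def cast(c,u,v,z):
    r=c['R'].T@np.array([(u-c['cx'])/c['fx'],(v-c['cy'])/c['fy'],1.]); o=-c['R'].T@c['t']
    return o+r*(z-o[2])/r[2]
def cloud(c,d):
    v,u=np.nonzero(d>0);z=d[v,u]
    X=np.c_[(u-c['cx'])/c['fx']*z,(v-c['cy'])/c['fy']*z,z]
    return (X-c['t'])@c['R'],u,v
E
python3 - <<'E'
from h import *;import cv2
c=dict(np.load('top.npz'));p=c['p'];d=c['d']
X,u,v=cloud(c,d)
ctr=cast(c,270,177,.06);print('rough',ctr)
near=np.hypot(*(X[:,:2]-ctr[:2]).T)<.1
print(np.histogram(X[near,2],bins=np.arange(-.02,.14,.01)))
bar=near&(X[:,2]>.1)&(np.hypot(*(X[:,:2]-ctr[:2]).T)<.04);B=X[bar]
print('bar n',len(B),B.mean(0),cv2.minAreaRect(B[:,:2].astype(np.float32)*1000))
w,V=np.linalg.eigh(np.cov(B[:,:2].T));print('bar ang',np.degrees(np.arctan2(V[1,1],V[0,1])))
dk=((p.max(2)<70)).astype(np.uint8);dk[:140]=0;dk[215:]=0;dk[:,:240]=0;dk[:,300:]=0
n,l,s,cc=cv2.connectedComponentsWithStats(dk);i=1+s[1:,4].argmax();print(s[i],cc[i])
cn=max(cv2.findContours((l==i).astype(np.uint8),0,1)[0],key=cv2.contourArea)
e=cv2.fitEllipse(cn);print('skirt',e,cast(c,*e[0],.08))
dr=near&(abs(X[:,2]-.06)<.006);D=X[dr];print('disc',cv2.minEnclosingCircle(D[:,:2].astype(np.float32)*1000))
H=X[(abs(X[:,2]-.05)<.006)&(abs(X[:,0]-ctr[0]-.11)<.03)&(abs(X[:,1]-ctr[1])<.08)]
print('housing',cv2.minAreaRect(H[:,:2].astype(np.float32)*1000))
for nme,a,z in(('salt',(347,193),.08),('spice',(295,237),.096),('lemon',(234,234),.04)):print(nme,cast(c,*a,z))
cv2.imwrite('pics/crop.png',cv2.resize(p[130:225,220:320,::-1],None,fx=6,fy=6,interpolation=cv2.INTER_CUBIC))
E
```

```text
rough [0.52782365 0.26472776 0.06      ]
(array([   0,  706, 1004,    3,   13,   20,  383, 1450, 1940,   17,  399,
          3,   18,  160,    0]), array([-0.02, -0.01,  0.  ,  0.01,  0.02,  0.03,  0.04,  0.05,  0.06,
        0.07,  0.08,  0.09,  0.1 ,  0.11,  0.12,  0.13]))
bar n 178 [0.52711489 0.2632366  0.11234154] ((527.8967895507812, 263.19378662109375), (12.531920433044434, 50.761531829833984), 89.12326049804688)
bar ang 179.50577259826625
[257 161  26  29 554] [269.4368231  175.77797834]
skirt ((269.4518127441406, 175.68231201171875), (25.172367095947266, 27.603137969970703), 177.536376953125) [0.52770545 0.26527715 0.08      ]
disc ((541.0444946289062, 265.83636474609375), 86.68402862548828)
housing ((634.5335693359375, 264.4708251953125), (54.03971481323242, 102.57194519042969), 1.1004798412322998)
salt [0.48904076 0.10202624 0.08      ]
spice [0.39773129 0.21349394 0.096     ]
lemon [0.40586627 0.34530602 0.04      ]
```

View pics/crop.png

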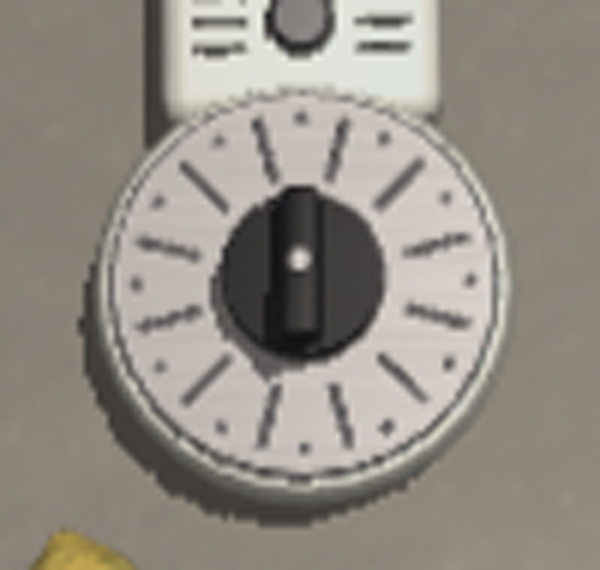

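The cap is at about (0.5275, 0.264) with its bar along world x. I'll approach with the tool turned so that joint 6 has room to turn both ways (q6 about -1.1).

```bash
cat >>h.py <<'E'
def plan(o,tgt,ang,n,dyaw=None):
    """n rows to world xyz tgt (m) & tool-x heading ang (deg), shifts in tool axes"""
    R=o['eef_rot'];a0=np.degrees(np.arctan2(R[1,0],R[0,0]));da=(ang-a0+180)%360-180 if dyaw is None else dyaw
    s=(np.array(tgt)-o['eef_pos'])*1000/n;out=[]
    for i in range(n):
        a=np.radians(a0+da*i/n);c,sn=np.cos(a),np.sin(a)
        out.append([round(float(k),1) for k in(c*s[0]+sn*s[1],sn*s[0]-c*s[1],-s[2],-da/n)])
    return out
E
python3 -c "
from workcell import bot;from h import *
for r in plan(bot.get_obs(),[.5275,.264,.2],180,20):print(r)"
```

```text
[29.4, -30.3, 1.5, -7.8]
[33.3, -26.0, 1.5, -7.8]
[36.5, -21.2, 1.5, -7.8]
[39.1, -16.0, 1.5, -7.8]
[40.9, -10.6, 1.5, -7.8]
[41.9, -4.9, 1.5, -7.8]
[42.2, 0.8, 1.5, -7.8]
[41.7, 6.6, 1.5, -7.8]
[40.4, 12.2, 1.5, -7.8]
[38.4, 17.6, 1.5, -7.8]
[35.6, 22.6, 1.5, -7.8]
[32.2, 27.3, 1.5, -7.8]
[28.2, 31.4, 1.5, -7.8]
[23.7, 35.0, 1.5, -7.8]
[18.7, 37.9, 1.5, -7.8]
[13.4, 40.0, 1.5, -7.8]
[7.8, 41.5, 1.5, -7.8]
[2.1, 42.2, 1.5, -7.8]
[-3.7, 42.1, 1.5, -7.8]
[-9.4, 41.2, 1.5, -7.8]
```

>>> servo_tool(
  series=[
    [[60,29.4,-30.3,1.5,-7.8],[60,33.3,-26,1.5,-7.8],[60,36.5,-21.2,1.5,-7.8],[60,39.1,-16,1.5,-7.8],[60,40.9,-10.6,1.5,-7.8]],
  ],
  force=40,
)

```text
time: 0.72
eef_pos: [0.3048, -0.3278, 0.2234]
eef_rot: [[0.457, 0.89, -0.0], [0.89, -0.457, 0.001], [0.0, -0.0, -1.0]]
wrist_force: [1.5, 0.1, -0.2]
grip_width: 0.0598
grasp_force: 0.0
```

>>> servo_tool(
  series=[
    [[60,41.9,-4.9,1.5,-7.8],[60,42.2,0.8,1.5,-7.8],[60,41.7,6.6,1.5,-7.8],[60,40.4,12.2,1.5,-7.8],[60,38.4,17.6,1.5,-7.8]],
  ],
)

```text
time: 1.35
eef_pos: [0.3796, -0.1305, 0.2161]
eef_rot: [[-0.205, 0.979, -0.0], [0.979, 0.205, 0.0], [0.0, -0.0, -1.0]]
wrist_force: [-0.1, 0.3, 0.6]
grip_width: 0.0604
grasp_force: 0.0
```

>>> servo_tool(
  series=[
    [[60,35.6,22.6,1.5,-7.8],[60,32.2,27.3,1.5,-7.8],[60,28.2,31.4,1.5,-7.8],[60,23.7,35,1.5,-7.8],[60,18.7,37.9,1.5,-7.8]],
  ],
)

```text
time: 1.98
eef_pos: [0.4549, 0.0667, 0.2085]
eef_rot: [[-0.776, 0.631, -0.0], [0.631, 0.776, -0.0], [0.0, -0.0, -1.0]]
wrist_force: [0.8, -0.8, -1.1]
grip_width: 0.0597
grasp_force: 0.0
```

>>> servo_tool(
  series=[
    [[60,13.4,40,1.5,-7.8],[60,7.8,41.5,1.5,-7.8],[60,2.1,42.2,1.5,-7.8],[60,-3.7,42.1,1.5,-7.8],[60,-9.4,41.2,1.5,-7.8]],
  ],
)

```text
time: 2.6
eef_pos: [0.5304, 0.2637, 0.2007]
eef_rot: [[-1.0, 0.002, -0.001], [0.002, 1.0, -0.0], [0.001, -0.0, -1.0]]
wrist_force: [0.6, -0.4, 0.4]
grip_width: 0.06
grasp_force: 0.0
```

```bash
python3 - <<'E'
from workcell import bot, grab_frame, camera_model
from h import *;import cv2
o=bot.get_obs();c=camera_model('wrist');p,d=grab_frame('wrist')
print(o['time'],o['eef_pos'],o['eef_rot'],o['joint_positions'],o['joint_vel'])
np.savez('wrist.npz',p=p,d=d,**c);cv2.imwrite('pics/w1.png',p[:,:,::-1])
print(c)
for r in plan(o,[.5275,.264,.2],180,1):print(r)
E
```

```text
2.6 [0.53041447 0.26373965 0.20073024] [[-9.99996698e-01  2.43759931e-03 -8.13251444e-04]
 [ 2.43787748e-03  9.99996970e-01 -3.41232439e-04]
 [ 8.12417192e-04 -3.43213920e-04 -9.99999611e-01]] [ 2.61299355e-01  2.47383742e-01  1.59128650e+00 -1.23949130e-04
  1.30379621e+00 -1.30702648e+00] [ 0.49026809  0.53985839 -0.62558297 -0.00338538  0.0794975  -0.59017636]
{'fx': 325.19226210127806, 'fy': 325.19226210127806, 'cx': 275.09770131399364, 'cy': 212.82199780832389, 'R': array([[ 3.45531292e-03,  9.99993877e-01, -5.53831061e-04],
       [ 9.62523820e-01, -3.17565333e-03,  2.71178559e-01],
       [ 2.71175140e-01, -1.47008237e-03, -9.62528899e-01]]), 't': array([-0.26512238, -0.53621378,  0.20553735])}
[2.9, 0.3, 0.7, -0.1]
```

View pics/w1.png

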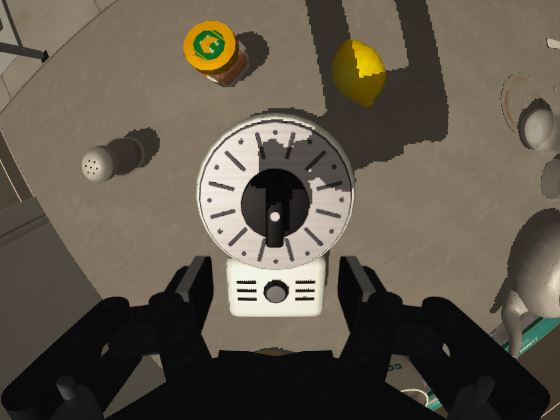

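The wrist view is clear. The cap's top dot is at (275,216), the skirt is round (275,201), and the bar is vertical in the image. Next I'll refine the position from the wrist depth.

```bash
cat >>h.py <<'E'
def wray(c,u,v):
    x=(np.asarray(u,float)-c['cx'])/c['fx'];y=(np.asarray(v,float)-c['cy'])/c['fy'];r=np.hypot(x,y)+1e-9
    return np.stack([np.sin(r)*x/r,np.sin(r)*y/r,np.cos(r)],-1)
def wcast(c,u,v,z):
    r=wray(c,u,v)@c['R'];o=-c['R'].T@c['t'];return o+r*((z-o[2])/r[...,2])[...,None]
def wcloud(c,d):
    v,u=np.nonzero(d>0);r=wray(c,u,v);X=r/r[:,2:]*d[v,u][:,None];return (X-c['t'])@c['R']
E
python3 - <<'E'
from h import *;import cv2
c=dict(np.load('wrist.npz'));p=c['p']
X=wcloud(c,c['d']);g=np.hypot(X[:,0]-.5275,X[:,1]-.264)<.045
B=X[g&(abs(X[:,2]-.112)<.006)];print(len(B),B.mean(0),cv2.minAreaRect(B[:,:2].astype(np.float32)*1000))
w,V=np.linalg.eigh(np.cov(B[:,:2].T));print('ang',np.degrees(np.arctan2(V[1,1],V[0,1])))
S=X[g&(abs(X[:,2]-.082)<.006)];print('skirt',cv2.minEnclosingCircle(S[:,:2].astype(np.float32)*1000))
print('dot',wcast(c,275,216,.112))
gr=cv2.morphologyEx((p.min(2)>120).astype(np.uint8),cv2.MORPH_CLOSE,np.ones((3,3)))
m=(p.max(2)<60).astype(np.uint8);m[:165]=0;m[250:]=0;m[:,:235]=0;m[:,315:]=0
n,l,s,cc=cv2.connectedComponentsWithStats(m);i=1+s[1:,4].argmax();print(s[i])
H=X[(abs(X[:,2]-.05)<.005)&(abs(X[:,0]-.64)<.03)&(abs(X[:,1]-.264)<.06)]
print('housing',cv2.minAreaRect(H[:,:2].astype(np.float32)*1000))
E
```

```text
1236 [0.52685885 0.26320339 0.11122163] ((527.953369140625, 263.3825378417969), (13.746737480163574, 50.974693298339844), 89.38587188720703)
ang 179.29086121065956
skirt ((528.7648315429688, 262.80706787109375), 28.828754425048828)
dot [0.5288501  0.26328634 0.112     ]
[ 241  168   69   79 3516]
housing ((635.6506958007812, 263.4496765136719), (100.31456756591797, 51.29273223876953), 89.9918212890625)
```

>>> servo_tool(
  series=[
    [[60,0,0,0,0],[60,-0.5,-0.7,0,0.6],[60,0,0,30,0],[60,0,0,30,0],[60,0,0,20,0]],
  ],
)

```text
time: 3.28
eef_pos: [0.5302, 0.2604, 0.12]
eef_rot: [[-1.0, 0.02, -0.001], [0.02, 1.0, -0.001], [0.001, -0.001, -1.0]]
wrist_force: [0.6, 0.3, 0.3]
grip_width: 0.06
grasp_force: 0.0
```

>>> servo_tool(
  series=[
    [[60,0,0,0,0],[60,0,0,0,0],[60,0,0,0,0],[60,0,0,0,0],[60,0,0,0,0]],
  ],
)

```text
time: 3.9
eef_pos: [0.5311, 0.2619, 0.1218]
eef_rot: [[-1.0, 0.017, 0.001], [0.017, 1.0, 0.0], [-0.001, 0.0, -1.0]]
wrist_force: [-0.2, -0.2, 0.3]
grip_width: 0.0601
grasp_force: 0.0
```

```bash
python3 - <<'E'
from workcell import bot
from h import *
o=bot.get_obs();print(o['eef_pos'],o['wrist_force'],o['wrist_torque'],o['joint_positions'][5])
print(plan(o,[.528,.2633,.087],179.4,1))
E
```

```text
[0.53109485 0.26188225 0.12176383] [-0.15328521 -0.20293782  0.33222143] [ 0.02963288 -0.02363379 -0.03527402] -1.295558458598367
[[3.1, 1.4, 34.8, -0.4]]
```

>>> servo_tool(
  series=[
    [[60,3.1,1.4,0,-0.4],[60,0,0,15,0],[60,0,0,14.8,0],[60,0,0,5,0],[60,0,0,0,0]],
  ],
)

```text
time: 4.53
eef_pos: [0.5273, 0.263, 0.0855]
eef_rot: [[-1.0, 0.011, -0.002], [0.011, 1.0, -0.0], [0.002, -0.0, -1.0]]
wrist_force: [-0.1, 0.6, 0.2]
grip_width: 0.0601
grasp_force: 0.0
```

>>> servo_tool(
  series=[
    [[40,0,0,0,0],[25,0,0,0,0],[20,0,0,0,0],[20,0,0,0,0],[20,0,0,0,0]],
  ],
)

```text
time: 5.15
eef_pos: [0.5278, 0.2632, 0.0866]
eef_rot: [[-1.0, 0.011, 0.0], [0.011, 1.0, 0.0], [-0.0, 0.0, -1.0]]
wrist_force: [-0.4, -0.1, 0.6]
grip_width: 0.0199
grasp_force: 0.0
```

```bash
python3 - <<'E'
from workcell import bot
from h import *
o=bot.get_obs();print(o['eef_pos'],o['wrist_force'],o['wrist_torque'],o['grip_width'])
print(plan(o,[.528,.2633,.087],179.4,1))
E
```

```text
[0.52780018 0.26321527 0.08657613] [-0.44349109 -0.05617637  0.60937961] [-0.00432256 -0.04252704 -0.03366115] 0.01993959036203471
[[-0.2, 0.1, -0.4, -0.0]]
```

Well aligned; I'll close on the bar.

>>> servo_tool(
  series=[
    [[15,0,0,0,0],[10,0,0,0,0],[5,0,0,0,0],[5,0,0,0,0],[5,0,0,0,0]],
  ],
  force=50,
)

```text
time: 5.78
eef_pos: [0.5279, 0.2632, 0.0866]
eef_rot: [[-1.0, 0.011, 0.0], [0.011, 1.0, 0.0], [-0.0, 0.0, -1.0]]
wrist_force: [0.0, 1.0, 1.8]
grip_width: 0.013
grasp_force: 49.1
```

```bash
cat >s.py <<'E'
from workcell import bot
from h import *
o=bot.get_obs();R=o['eef_rot'];print(o['time'],o['eef_pos'].round(4),'F',o['wrist_force'].round(2),'T',o['wrist_torque'].round(3),'w',o['grip_width'].round(4),'gf',o['grasp_force'],'ang',np.degrees(np.arctan2(R[1,0],R[0,0])).round(2),'tilt',np.degrees(np.arccos(min(1,-R[2,2]))).round(2),'q6',o['joint_positions'][5].round(3))
E
python3 s.py
```

```text
Traceback (most recent call last):
  File "s.py", line 3, in <module>
    o=bot.get_obs();R=o['eef_rot'];print(o['time'],o['eef_pos'].round(4),'F',o['wrist_force'].round(2),'T',o['wrist_torque'].round(3),'w',o['grip_width'].round(4),'gf',o['grasp_force'],'ang',np.degrees(np.arctan2(R[1,0],R[0,0])).round(2),'tilt',np.degrees(np.arccos(min(1,-R[2,2]))).round(2),'q6',o['joint_positions'][5].round(3))
                                                                                                                                          ^^^^^^^^^^^^^^^^^^^^^
AttributeError: 'float' object has no attribute 'round'
```

>>> servo_tool(
  series=[
    [[5,0,0,0,1.5],[5,0,0,0,1.5],[5,0,0,0,1],[5,0,0,0,0],[5,0,0,0,0]],
  ],
)

```text
time: 6.4
eef_pos: [0.5277, 0.2632, 0.0866]
eef_rot: [[-0.997, 0.08, -0.0], [0.08, 0.997, 0.0], [0.0, 0.0, -1.0]]
wrist_force: [-0.1, -1.0, 4.9]
grip_width: 0.013
grasp_force: 49.5
```

```bash
sed -i "s/o\['grip_width'\].round(4)/o['grip_width']/" s.py; python3 s.py
```

```text
6.4 [0.5277 0.2632 0.0866] F [-0.08 -1.    4.88] T [-0.068  0.199 -0.03 ] w 0.012962764708514521 gf 49.46230173110962 ang 175.39 tilt 0.01 q6 -1.229
```

>>> servo_tool(
  series=[
    [[5,0,0,0,1.5],[5,0,0,0,1.5],[5,0,0,0,1],[5,0,0,0,0],[5,0,0,0,0]],
  ],
)

```text
time: 7.02
eef_pos: [0.5269, 0.2633, 0.0866]
eef_rot: [[-0.989, 0.15, -0.002], [0.15, 0.989, -0.0], [0.002, -0.001, -1.0]]
wrist_force: [-5.3, -0.6, 7.4]
grip_width: 0.0132
grasp_force: 50.0
```

```bash
python3 s.py
```

```text
7.025 [0.5269 0.2633 0.0866] F [-5.3  -0.63  7.41] T [-0.08   0.721  0.137] w 0.013182076603122152 gf 49.96675908565521 ang 171.38 tilt 0.1 q6 -1.158
```

Some resistance (+0.17 N m) shows at 8°, so I'll back off and try the other way.

>>> servo_tool(
  series=[
    [[5,-0.5,0,0,-2],[5,0,0,0,-2],[5,0,0,0,-2],[5,0,0,0,-2],[5,0,0,0,0]],
  ],
)

```text
time: 7.65
eef_pos: [0.5284, 0.2631, 0.0866]
eef_rot: [[-1.0, 0.011, 0.0], [0.011, 1.0, 0.0], [-0.0, 0.0, -1.0]]
wrist_force: [-0.7, -0.9, 4.9]
grip_width: 0.013
grasp_force: 49.6
```

```bash
python3 s.py
```

```text
7.65 [0.5284 0.2631 0.0866] F [-0.68 -0.95  4.9 ] T [-0.074  0.242  0.116] w 0.01301373796839614 gf 49.59985077381134 ang 179.39 tilt 0.02 q6 -1.299
```

>>> servo_tool(
  series=[
    [[5,0,0,0,-2],[5,0,0,0,-2],[5,0,0,0,-2],[5,0,0,0,-2],[5,0,0,0,0]],
  ],
)

```text
time: 8.28
eef_pos: [0.5285, 0.2631, 0.0866]
eef_rot: [[-0.992, -0.129, 0.001], [-0.129, 0.992, 0.0], [-0.001, -0.0, -1.0]]
wrist_force: [-0.4, -0.0, 4.7]
grip_width: 0.0134
grasp_force: 49.6
```

```bash
python3 s.py
```

```text
8.275 [0.5285 0.2631 0.0866] F [-0.41 -0.02  4.69] T [-0.066 -0.079  0.119] w 0.013401214158877881 gf 49.553605914115906 ang -172.56 tilt 0.03 q6 -1.439
```

>>> servo_tool(
  series=[
    [[5,0,0,0,-1],[5,0,0,0,-1],[5,0,0,0,-1],[5,0,0,0,0],[5,0,0,0,0]],
  ],
)

```text
time: 8.9
eef_pos: [0.5284, 0.2631, 0.0866]
eef_rot: [[-0.983, -0.181, 0.0], [-0.181, 0.983, 0.0], [-0.0, -0.0, -1.0]]
wrist_force: [0.1, 0.1, 5.3]
grip_width: 0.0132
grasp_force: 49.6
```

```bash
python3 s.py
```

```text
8.9 [0.5284 0.2631 0.0866] F [0.12 0.08 5.32] T [-0.078 -0.013  0.02 ] w 0.013191146179737713 gf 49.6260792016983 ang -169.56 tilt 0.01 q6 -1.492
```

>>> servo_tool(
  series=[
    [[5,0,0,0,-1],[5,0,0,0,-1],[5,0,0,0,0],[5,0,0,0,0],[5,0,0,0,0]],
  ],
)

```text
time: 9.52
eef_pos: [0.5283, 0.2631, 0.0866]
eef_rot: [[-0.977, -0.215, 0.0], [-0.215, 0.977, 0.0], [-0.0, -0.0, -1.0]]
wrist_force: [-0.1, -1.2, 5.7]
grip_width: 0.0131
grasp_force: 49.6
```

```bash
python3 s.py
```

```text
9.525 [0.5283 0.2631 0.0866] F [-0.12 -1.22  5.71] T [-0.113 -0.048 -0.005] w 0.013107439839745829 gf 49.640339612960815 ang -167.57 tilt 0.01 q6 -1.527
```

It's free at 13° with no torque, so counter-clockwise (yaw minus) is the way. I'll carry on cautiously.

>>> servo_tool(
  series=[
    [[5,0,0,0,-2],[5,0,0,0,-2],[5,0,0,0,-3],[5,0,0,0,-3],[5,0,0,0,0]],
  ],
)

```text
time: 10.15
eef_pos: [0.5283, 0.2631, 0.0866]
eef_rot: [[-0.924, -0.382, 0.0], [-0.382, 0.924, 0.0], [-0.0, -0.0, -1.0]]
wrist_force: [1.0, 0.2, 5.4]
grip_width: 0.0133
grasp_force: 49.7
```

```bash
python3 s.py
```

```text
10.15 [0.5283 0.2631 0.0866] F [0.95 0.21 5.37] T [-0.081 -0.002  0.098] w 0.013320033854276056 gf 49.663249254226685 ang -157.53 tilt 0.01 q6 -1.702
```

35° remain to reach 58°.

>>> servo_tool(
  series=[
    [[5,0,0,0,-4],[5,0,0,0,-5],[5,0,0,0,-5],[5,0,0,0,-4],[5,0,0,0,0]],
  ],
)

```text
time: 10.78
eef_pos: [0.5284, 0.2631, 0.0866]
eef_rot: [[-0.761, -0.649, 0.0], [-0.649, 0.761, 0.0], [-0.0, -0.0, -1.0]]
wrist_force: [0.8, -0.0, 5.5]
grip_width: 0.0132
grasp_force: 49.7
```

>>> servo_tool(
  series=[
    [[5,0,0,0,-5],[5,0,0,0,-5],[5,0,0,0,-4],[5,0,0,0,-3],[5,0,0,0,0]],
  ],
)

```text
time: 11.4
eef_pos: [0.5284, 0.2632, 0.0866]
eef_rot: [[-0.538, -0.843, 0.0], [-0.843, 0.538, 0.0], [-0.0, -0.0, -1.0]]
wrist_force: [0.1, -0.9, 5.2]
grip_width: 0.0131
grasp_force: 49.6
```

```bash
python3 s.py; python3 - <<'E'
from workcell import grab_frame
import cv2
p,d=grab_frame('wrist');cv2.imwrite('pics/w2.png',p[:,:,::-1])
E
```

```text
11.4 [0.5284 0.2632 0.0866] F [ 0.14 -0.95  5.16] T [-0.035 -0.029  0.048] w 0.013063412583173001 gf 49.645283818244934 ang -122.53 tilt 0.02 q6 -2.313
```

View pics/w2.png

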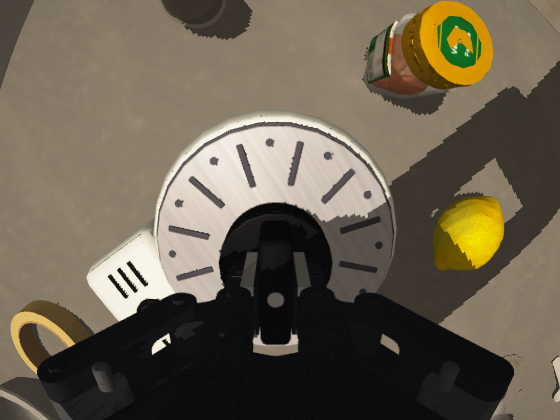

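The bar at (277,265) still sits between the pads and has turned with them, while the disc and housing stayed put. I'll start the lift slowly.

>>> servo_tool(
  series=[
    [[5,0,0,-1,0],[5,0,0,-2,0],[5,0,0,-2,0],[5,0,0,0,0],[5,0,0,0,0]],
  ],
)

```text
time: 12.08
eef_pos: [0.5282, 0.2631, 0.0914]
eef_rot: [[-0.539, -0.842, -0.0], [-0.842, 0.539, -0.0], [0.0, 0.0, -1.0]]
wrist_force: [-0.3, 0.5, -1.7]
grip_width: 0.013
grasp_force: 48.7
```

```bash
python3 s.py
```

```text
12.075 [0.5282 0.2631 0.0914] F [-0.31  0.51 -1.71] T [ 0.045 -0.011 -0.03 ] w 0.012974466764469292 gf 48.66199851036072 ang -122.6 tilt 0.01 q6 -2.311
```

It's loose: 4.8 mm up with only the cap's weight on the wrist. I'll lift to 120 mm (TCP z = 0.2066).

>>> servo_tool(
  series=[
    [[5,0,0,-4,0],[5,0,0,-5,0],[5,0,0,-6,0],[5,0,0,-8,0],[5,0,0,-10,0]],
  ],
)

```text
time: 12.7
eef_pos: [0.5283, 0.2631, 0.1252]
eef_rot: [[-0.539, -0.842, 0.0], [-0.842, 0.539, 0.0], [-0.0, -0.0, -1.0]]
wrist_force: [-0.9, 0.2, -1.4]
grip_width: 0.0134
grasp_force: 48.7
```

>>> servo_tool(
  series=[
    [[5,0,0,-15,0],[5,0,0,-18,0],[5,0,0,-18,0],[5,0,0,-15,0],[5,0,0,-10,0]],
  ],
)

```text
time: 13.32
eef_pos: [0.5286, 0.2632, 0.202]
eef_rot: [[-0.539, -0.842, 0.001], [-0.842, 0.539, 0.0], [-0.001, -0.001, -1.0]]
wrist_force: [0.0, -0.8, -1.5]
grip_width: 0.0132
grasp_force: 48.7
```

>>> servo_tool(
  series=[
    [[5,0,0,-6,0],[5,0,0,0,0],[5,0,0,0,0],[5,0,0,0,0],[5,0,0,0,0]],
  ],
)

```text
time: 13.95
eef_pos: [0.5281, 0.2631, 0.2061]
eef_rot: [[-0.539, -0.842, -0.001], [-0.842, 0.539, -0.0], [0.001, 0.0, -1.0]]
wrist_force: [0.5, -0.8, -2.9]
grip_width: 0.0133
grasp_force: 48.7
```

```bash
python3 s.py; python3 - <<'E'
from workcell import grab_frame
import cv2
p,d=grab_frame('scene');cv2.imwrite('pics/s2.png',p[:,:,::-1])
E
```

```text
13.95 [0.5281 0.2631 0.2061] F [ 0.49 -0.84 -2.89] T [ 0.017 -0.002 -0.003] w 0.013302119379564834 gf 48.69543135166168 ang -122.61 tilt 0.04 q6 -2.311
```

View pics/s2.png

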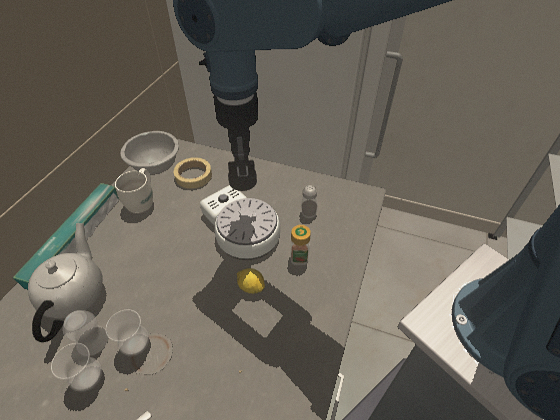

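The cap hangs upright in the gripper at (241,175). The spindle and disc are bare at (247,220), and the salt (309,200), spice jar (300,243) and lemon (251,281) have not moved.

```bash
python3 -c "
from workcell import bot;print(bot.close_job())"
```

```text
the job is handed in; nothing more can be done
None
```

The cap came off counter-clockwise (seen from above) and is held upright about 12 cm above its seat over the hub; the salt shaker, spice jar and lemon were not touched, and the job was handed in at about 14 s.

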